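Check the navy button pot for stray pins with the magnet wand

ROBOT

A 6-joint arm with a two-finger parallel gripper is mounted at the origin on the work surface. World frame = base frame: x ahead of the robot, y to its left, z up, the work surface at z = 0. Lengths are in m, angles in rad, forces in N, time in s.
With the tool pointing down it reaches from about 0.25 to 0.775 m from the base axis. Payload 4 kg.
Tool frame: the origin (TCP) lies between the finger pads, 19 mm behind the fingertips; this is the grasp point; z points along the fingers, y is the line along which they close (so a half turn about z gives the same grasp; the last joint's range is limited). The gripper opens to 85 mm and grips with 20 to 120 N. Pads are 22 mm wide; open, the fingers measure 114 mm over their backs; the gripper's body (76 mm by 85 mm) begins 54 mm behind the grasp point. The pads swing forward as they close: fully open they stand 13 mm farther back than shut.
Start: joints at [-1.355, 0.087, 1.371, -0, 1.684, -0.103], TCP at [0.172, -0.522, 0.25] pointing down, gripper open.
Joint ranges: [-3.1, 3.1], [-0.76, 2.03], [0.27, 2.55], [-1.08, 4.22], [0.17, 2.65], [-2.57, 2.57]. Speed limits (rad/s): [2.79, 2.79, 3.14, 3.14, 3.14, 3.14].

INTERFACE

Orientations are given as a 3x3 rotation matrix whose columns are the frame's x, y, z axes.
In Python, from cell import * gives the robot as it stands.
- The arm moves only by the shell command python3 -m creep 'ROWS' [OPENING] [FORCE]. ROWS is JSON, a list of rows, each a list of 2 entries, a list of its own where there are three numbers: the shift along the tool's x, y, z in m, then the turn, a rotation vector about the tool's x, y, z in degrees. A call has exactly 10 rows; each row is the pose to reach, as a shift and turn from the pose commanded when the call began, along the tool's axes at that moment; what a row does not reach only later rows make up. A row lasts 1/12 s, in which the tool goes at most 41.7 mm and 7.16 degrees, less where a joint would pass 70% of its speed; a pose out of reach is approached as far as the arm can. A call with a gripper value outside its range is refused whole. OPENING is the finger opening in m, from 0 to 0.0854, set as the call begins (- or left out, the last holds). The fingers move at their own pace and stop on an object; FORCE is the grip in N (left out, the last holds). Time passes only in rows, so rows that repeat a pose let the fingers close, or fill a call up. It gives the time, the measured TCP pose, the force, the opening and the grip force at its end, in the units of the state.
- state(): the state, without advancing time (a new reading comes with each control period).
- capture(name): name is "scene" or "top"; returns a dict with "image" (420x560x3 uint8, red, green, blue), "K" (3x3 intrinsics, pixels), "rvec" (rotation vector, rad) and "tvec" (3), from world to camera coordinates, as OpenCV has them. Camera axes: x right, y down, z forward; pixel columns grow to the right and rows downward; lengths in m; the calibration is good to about 2 mm. A picture is of the moment at which its call begins. There is no depth.
- job_done(): hands the job in; it is judged then, once.
Trained networks look in a picture, given as the dict that the camera call returned (one of the last four; its "shot" number tells which), for a name from the list of things; names that differ only in an ending like _2 or _b are one class to them, and where a whole thing is asked for, a point or a joint stands for the part that bears it (a point fixed in the world has none). Each returns a list of dicts, best first, with "p" (0 to 1); they miss things now and then, are a little off and sometimes report something else, mostly with a low value. They report only what shows in the picture. A call takes as long as a camera call.
- cut_out(name, picture): "mask" (420x560 bool, what is visible of it) and "point" ([column, row] in pixels, amid what is visible of it).
The state is a dict: "time_s": time; "joint_pos": joint angles; "qvel": joint speeds; "joint_efforts": joint torques, N m; "tool_pos": TCP position; "tool_rot": TCP orientation; "ft_force": force on the tool from outside, world axes, zero at the start; "wrist_torque": the same for the moment, N m; "gripper_width": opening from 0.0 (shut) to 1.0 (fully open); "grasp_force": force on a finger pad.
Only numpy, scipy, OpenCV 4.12 (cv2) and the standard library are available. Lean on these libraries where they do the work, as an engineer would, in place of code of your own. Each camera call takes 0.05 s, during which the arm holds its last target. There are 200 camera calls.

TASK

Take the magnet wand off its hook, lower its red tip into the glass pot of navy buttons until it is just above the buttons (do not press on them), and keep it there for a second to draw out any stray pins. Then hang the wand back on the same hook by its green loop handle and let go. Keep the tip out of the amber and ivory pots, and leave the pots, the cup and the buckle standing where they are.

Things in the scene. Friction and masses are not known exactly. Their poses are not given: they have to be found in the camera images.
- wand: magnet wand, 152 mm tall, hanging upright on the hook; origin at the bottom of its tip, z up along it. Red tip, diameter 16 mm, to 22 mm up; steel shaft, diameter 10 mm, to 100 mm; then a green rectangular loop handle in the wand's y-z plane: outside 46 mm wide (y), 52 mm tall (100 to 152 mm up), 12 mm thick (x); opening 30 mm wide, 36 mm tall (108 to 144 mm up)
- wand_tip (a point): centre of the bottom of the wand's red tip (the wand's origin)
- wand_loop (a point): centre of the loop handle, 126 mm above the tip's bottom; axes as the wand's. A good TCP point: grip from above over the loop's two outer sides, 46 mm apart along y
- wand_bar (a point): middle of the underside of the loop's top bar, 144 mm above the tip's bottom: the face that rests on the hook; axes as the wand's
- hook_stand: fixed hook on a dark foot 150 x 90 x 12 mm; origin under the hook at table height, z up, the hook points to -x (roughly to the robot). Steel post, 14 mm square, 215 mm tall, front face at x = +55 mm; from it a prong 10 mm wide (y), 8 mm thick, top face 215 mm up, runs to x = -31 mm; its upturned end (x = -37 to -31 mm) rises 10 mm above the prong's top
- hook_seat (a point): point on the prong's top face, 31 mm from the upturned end and 55 mm from the post, near where the wand's top bar rests at the start; axes as the hook stand's. To take the wand off, lift it 12 to 25 mm (19 mm is the middle) and draw it out in -x; to hang it, the reverse
- turntable: fixed wooden turntable (it does not turn), disc of diameter 230 mm, top 30 mm above the table, small brass finial (diameter 22 mm) to 54 mm in the middle; three glass pots stand on it 72 mm from its centre; origin at the centre of its underside
- pot_navy: open glass pot, outer diameter 64 mm, 56 mm tall, wall 4 mm, inner diameter 56 mm, holding navy blue buttons whose top lies 15 to 17 mm above its underside; loose on the turntable (the three pots may stand in any order); origin at the centre of its underside, z up; its rim is 56 mm above the origin
- pot_amber: open glass pot, outer diameter 64 mm, 56 mm tall, wall 4 mm, inner diameter 56 mm, holding amber buttons whose top lies 15 to 17 mm above its underside; loose on the turntable (the three pots may stand in any order); origin at the centre of its underside, z up; its rim is 56 mm above the origin
- pot_ivory: open glass pot, outer diameter 64 mm, 56 mm tall, wall 4 mm, inner diameter 56 mm, holding ivory buttons whose top lies 15 to 17 mm above its underside; loose on the turntable (the three pots may stand in any order); origin at the centre of its underside, z up; its rim is 56 mm above the origin
- cup: bystander: orange plastic sorting cup, rim diameter 70 mm, 75 mm tall, loose, empty; origin at the centre of its underside
- buckle: bystander: brass belt buckle, 50 x 60 mm frame, 7 mm high, lying loose on the table; origin at the centre of its underside

How it is judged:
On the way:
1. the wand, held by the robot, has its tip at least 20 mm below the rim inside the navy pot (tip axis within 22 mm of the pot's axis) for 0.5 s (horizontal distance between wand_tip and pot_navy below 0.022 m and z of wand_tip in the frame of pot_navy below 0.036 m and contact force between the fingers and wand above 0.5 N), for 0.5 s.
At the end, for the whole second after the job is handed in: Wand released, at rest on the hook by its loop: top bar's underside on the prong (-8 to +7 mm of its top), between upturned end and post, within 18 mm sideways, upright within 0.3 rad. Pots and cup upright (0.3 rad); pots, cup, buckle within 30 mm of their start (x of wand_bar in the frame of hook_seat between -0.031 and 0.056 m and y of wand_bar in the frame of hook_seat between -0.018 and 0.018 m and z of wand_bar in the frame of hook_seat between -0.008 and 0.007 m and angle between each of wand, pot_navy, pot_amber, pot_ivory, cup's own z axis and vertical below 0.3 rad and linear speed of wand below 0.05 m/s and contact force between wand and hook_stand above 0.2 N and distance of each of pot_amber, pot_ivory, pot_navy, cup, buckle from where it was at the start of the episode below 0.03 m); the robot touches nothing.
It fails at once if a pot or the cup is tipped beyond 0.3 rad (angle between any of pot_navy, pot_amber, pot_ivory, cup's own z axis and vertical above 0.3 rad).
It fails at once if a pot, the cup or the buckle is pushed more than 30 mm (distance of any of pot_amber, pot_ivory, pot_navy, cup, buckle from where it was at the start of the episode above 0.03 m).
It fails at once if the wand's tip goes into the amber or the ivory pot ((horizontal distance between wand_tip and pot_amber below 0.03 m and z of wand_tip in the frame of pot_amber below 0.052 m) or (horizontal distance between wand_tip and pot_ivory below 0.03 m and z of wand_tip in the frame of pot_ivory below 0.052 m)).
It fails at once if the wand presses on the navy pot or its buttons with more than 15 N (contact force between wand and pot_navy above 15 N).
It also fails if it takes over 58 s, if anything falls off the work surface, if the arm or the gripper's body presses on something with over 40 N, if the wrist force passes 120 N, or if a joint passes its speed limit or range.

## Working session

There is one attempt and no reset: what is moved stays moved. The work goes in short steps, Python scripts to look and compute and a shell command to move; the robot and the scene stay as the last step left them, time stands still between calls to the robot, and variables do not carry over. Pictures are saved under pics/ and viewed, at most 10 in all, crops included, and the job is handed in when it is done.

```bash
mkdir -p pics; ls; python3 - <<'E'
from cell import *
import cv2,numpy as np
s=state();print(s['time_s'],s['tool_pos'],np.round(s['tool_rot'],3).tolist(),s['gripper_width'])
for n in ("scene","top"):
    c=capture(n);cv2.imwrite(f'pics/{n}0.png',c['image'][:,:,::-1])
    print(n,np.round(c['K'],1).tolist(),c['rvec'],c['tvec'])
    for o in ['wand','wand_loop','wand_tip','hook_stand','turntable','pot_navy','pot_amber','pot_ivory','cup','buckle']:
        r=cut_out(o,c)
        for d in r[:2]:
            ys,xs=np.where(d['mask']);print(o,round(d['p'],2),np.round(d['point'],1),xs.min(),xs.max(),ys.min(),ys.max())
E
```

```text
pics
0.0 [ 0.17229754 -0.52184078  0.24882904] [[0.95, 0.313, -0.0], [0.313, -0.95, 0.002], [0.0, -0.002, -1.0]] 1.0029373282506266
scene [[409.2, 0.0, 283.2], [0.0, 409.2, 214.3], [0.0, 0.0, 1.0]] [ 2.37339589  0.85585921 -0.28792184] [-0.40226338 -0.157428    1.09286019]
wand 0.75 [265.  305.7] 253 273 280 335
wand 0.64 [350.1 202.9] 309 405 159 236
wand_loop 0.84 [263.2 303.8] 255 272 281 334
wand_tip 0.58 [263.4 303.1] 254 272 281 334
hook_stand 0.74 [274.8 343.1] 227 315 285 382
hook_stand 0.35 [264.2 303.8] 254 272 281 335
turntable 0.65 [351.2 193.8] 308 406 158 236
pot_navy 0.81 [361.1 207.3] 345 375 192 227
pot_navy 0.19 [276.2 342.9] 228 315 284 383
pot_amber 0.98 [332.3 175.2] 319 346 155 188
pot_ivory 0.8 [386.8 173.1] 370 400 158 192
pot_ivory 0.57 [331.7 174.6] 319 346 155 188
cup 0.81 [258.  253.5] 243 275 230 272
top [[429.2, 0.0, 281.4], [0.0, 429.2, 208.7], [0.0, 0.0, 1.0]] [ 2.16691471 -2.20662637  0.06305019] [0.03441221 0.50729825 0.96551812]
wand 0.89 [371.8 143.8] 361 390 136 158
wand_loop 0.74 [370.4 145.6] 360 391 135 160
wand_tip 0.74 [373.5 141.7] 360 391 135 160
hook_stand 0.98 [354.7 158.7] 328 386 107 194
turntable 0.68 [372.4 143.9] 361 390 136 159
turntable 0.61 [186.8 197.6] 133 234 145 245
pot_navy 0.88 [205.  174.9] 189 221 158 189
pot_amber 0.75 [178.3 226.3] 165 198 211 240
pot_ivory 0.78 [151.3 178.8] 131 166 163 195
pot_ivory 0.39 [180.7 226.1] 165 198 211 240
cup 0.86 [304.8 224. ] 290 319 205 234
buckle 0.73 [356.3 251.7] 343 371 234 257
```

```bash
python3 - <<'E'
import cv2,numpy as np
a=cv2.imread('pics/scene0.png')[140:400,210:430];b=cv2.imread('pics/top0.png')[90:280,120:410]
cv2.imwrite('pics/a.png',cv2.resize(a,None,fx=2.3,fy=2.3,interpolation=2));cv2.imwrite('pics/b.png',cv2.resize(b,None,fx=2.75,fy=2.75,interpolation=2))
E
```

```text
(no output)
```

View pics/a.png

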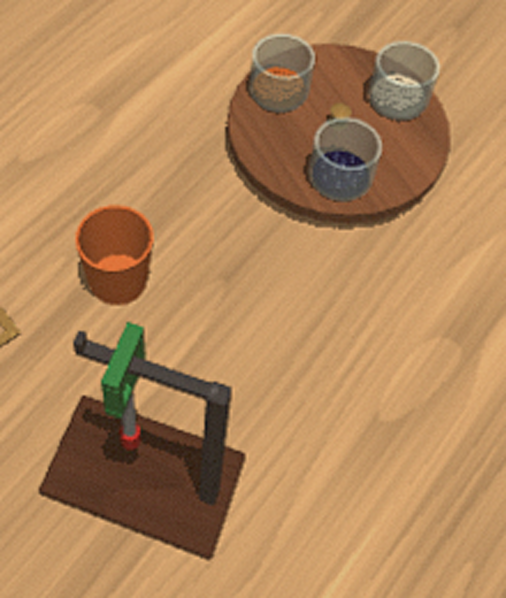

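View pics/b.png

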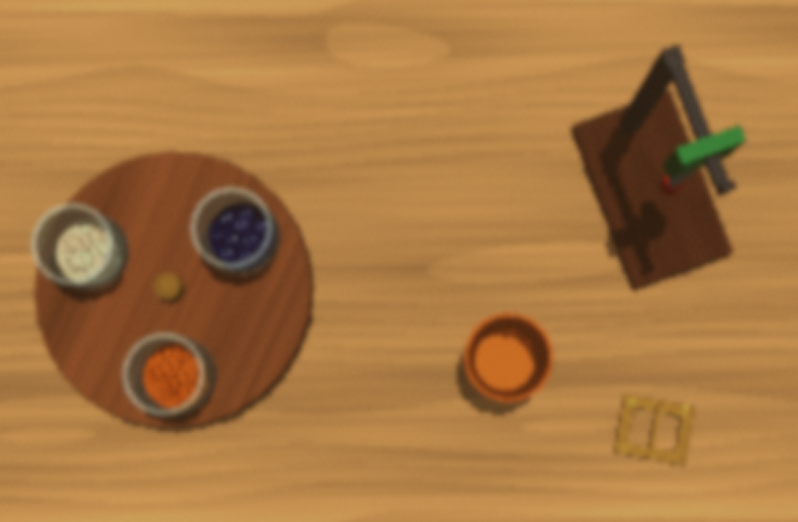

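The scene crop shows the wand's green loop at about (122,370) on the prong, which runs from (80,338) to the post at (218,393). The navy pot's rim is at (347,145). In the top crop the prong runs from (728,186) to (672,52), the loop's top from (742,133) to (683,155), and the navy rim is at (234,229).

```bash
cat > h.py <<'E'
from cell import *
import cv2,numpy as np
def P(c):
    R=cv2.Rodrigues(np.array(c['rvec'],float))[0];return np.array(c['K'])@np.c_[R,np.array(c['tvec'],float).reshape(3,1)]
def tri(Ps,pts):
    X=cv2.triangulatePoints(Ps[0],Ps[1],np.array(pts[0],float).reshape(2,1),np.array(pts[1],float).reshape(2,1))[:,0];X=X[:3]/X[3]
    e=[np.linalg.norm((p@np.r_[X,1])[:2]/(p@np.r_[X,1])[2]-q) for p,q in zip(Ps,pts)]
    return X,e
def onz(p,q,z):
    H=np.c_[p[:,0],p[:,1],p[:,2]*z+p[:,3]];v=np.linalg.solve(H,[*q,1]);return v[:2]/v[2]
E
python3 - <<'E'
from h import *
Ps=[P(capture(n)) for n in("scene","top")]
A=lambda x,y:np.array([210+x/2.3,140+y/2.3]);B=lambda x,y:np.array([120+x/2.75,90+y/2.75])
for n,a,b in [('prongend',(80,338),(728,186)),('post',(218,390),(672,52)),('loopL',(135,327),(742,133)),('loopR',(113,372),(683,155)),('tip',(130,440),(668,183)),
 ('navy',(347,145),(234,229)),('ivory',(406,67),(75,243)),('amber',(283,60),(165,375)),('cup',(115,238),(509,357)),('finial',(340,110),(168,286))]:
    X,e=tri(Ps,[A(*a),B(*b)]);print(n,np.round(X,4),np.round(e,1))
for n,l,f,P_ in [('a',[(82,397),(244,455),(211,557),(41,493)],A,Ps[0]),('b',[(573,128),(635,290),(732,252)],B,Ps[1])]:
    print(n,[np.round(onz(P_,f(*q),.012),3).tolist() for q in l])
for z,q in ((.215,(728,186)),(.215,(672,52)),(.223,(742,133)),(.223,(683,155))): print(np.round(onz(Ps[1],B(*q),z),4))
print('buckle',onz(Ps[1],B(654,430),.007))
E
```

```text
prongend [ 0.5847 -0.1647  0.2226] [0.4 0.3]
post [ 0.676  -0.1325  0.217 ] [0.7 0.5]
loopL [ 0.6163 -0.1584  0.2667] [7.  5.2]
loopR [ 0.609  -0.1497  0.1814] [5.2 3.9]
tip [ 0.614  -0.1546  0.0718] [0.5 0.4]
navy [0.5842 0.1884 0.0813] [0.7 0.7]
ivory [0.575  0.3126 0.0802] [0.3 0.3]
amber [0.4712 0.2438 0.0764] [0.6 0.6]
cup [ 0.4803 -0.0248  0.0717] [0.6 0.5]
finial [0.5434 0.2477 0.0483] [0.4 0.4]
a [[0.54, -0.137], [0.678, -0.089], [0.707, -0.17], [0.57, -0.219]]
b [[0.674, -0.087], [0.536, -0.135], [0.566, -0.217]]
[ 0.5857 -0.1669]
[ 0.6772 -0.1323]
[ 0.6195 -0.1754]
[ 0.6055 -0.1359]
buckle [ 0.41874367 -0.14839503]
```

```bash
python3 -m creep '[[[0.03,-0.012,-0.008],[0,0,0]],[[0.06,-0.024,-0.016],[0,0,0]],[[0.09,-0.036,-0.024],[0,0,0]],[[0.12,-0.048,-0.032],[0,0,0]],[[0.15,-0.06,-0.04],[0,0,-1]],[[0.18,-0.072,-0.04],[0,0,-1.2]],[[0.21,-0.084,-0.04],[0,0,-1.2]],[[0.24,-0.096,-0.04],[0,0,-1.2]],[[0.27,-0.108,-0.04],[0,0,-1.2]],[[0.30,-0.12,-0.04],[0,0,-1.2]]]' 0.0854 60; python3 - <<'E'
from h import *
s=state();p,R=np.array(s['tool_pos']),np.array(s['tool_rot'])
print(s['time_s'],np.round(p,4),np.round(R,3).tolist(),s['joint_pos'],R.T@(np.array([.613,-.155,.29])-p))
E
```

```text
time_s: 2.03
tool_pos: [0.4207, -0.3131, 0.2902]
tool_rot: [[0.943, 0.333, 0.0], [0.333, -0.943, -0.0], [0.0, 0.001, -1.0]]
ft_force: [0.4, -0.7, -0.2]
gripper_width: 0.999
grasp_force: 0.0
2.0333 [ 0.4207 -0.3131  0.2902] [[0.943, 0.333, 0.0], [0.333, -0.943, -0.0], [0.0, 0.001, -1.0]] [-7.47896125e-01  2.52450123e-02  1.35678600e+00 -7.00622787e-05
  1.75896169e+00  4.83181299e-01] [ 0.23400193 -0.08496365  0.00023448]
```

```bash
python3 -m creep '[[[0.03,-0.011,0],[0,0,0]],[[0.06,-0.022,0],[0,0,0]],[[0.09,-0.033,0],[0,0,0]],[[0.12,-0.044,0],[0,0,0]],[[0.15,-0.055,0],[0,0,0]],[[0.18,-0.066,0],[0,0,0]],[[0.21,-0.077,0],[0,0,0]],[[0.233,-0.085,0],[0,0,0]],[[0.233,-0.085,0],[0,0,0]],[[0.233,-0.085,0],[0,0,0]]]'; python3 - <<'E'
from h import *
s=state();p,R=np.array(s['tool_pos']),np.array(s['tool_rot'])
print(p,s['joint_pos'],R.T@(np.array([.613,-.155,.197])-p))
cs=[capture(n) for n in("scene","top")]
cv2.imwrite('pics/c.png',np.hstack([cv2.resize(cs[0]['image'][240:400,200:330,::-1],None,fx=3,fy=3),cv2.resize(cs[1]['image'][90:250,280:410,::-1],None,fx=3,fy=3)]))
E
```

```text
time_s: 2.87
tool_pos: [0.6116, -0.1556, 0.2892]
tool_rot: [[0.942, 0.335, -0.001], [0.335, -0.942, -0.0], [-0.001, -0.0, -1.0]]
ft_force: [-0.1, -0.3, 0.4]
gripper_width: 1.001
grasp_force: 0.0
[ 0.61161636 -0.15555345  0.28922652] [-3.38625547e-01  2.68697178e-01  1.08398414e+00 -4.90192057e-04
  1.79018483e+00  8.90083645e-01] [ 1.60816858e-03 -1.77795819e-05  9.22245330e-02]
```

View pics/c.png

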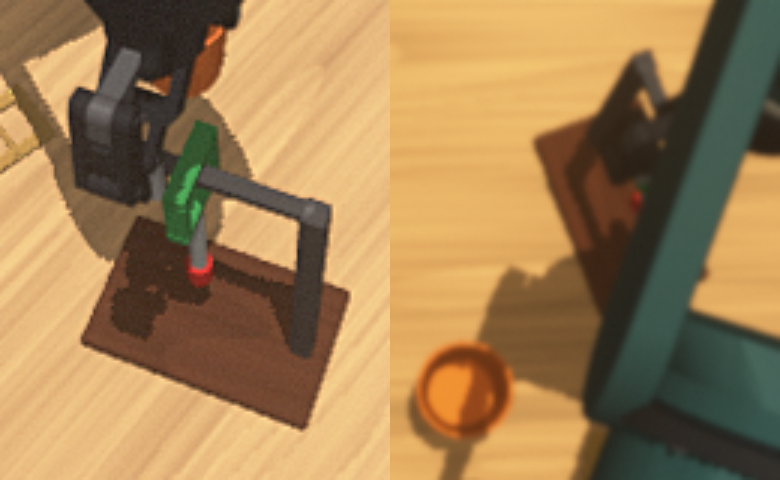

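The picture shows both fingers straddling the loop at about (190,180) from above, with the prong free. I'll go down now.

```bash
python3 -m creep '[[[0.001,0,0.012],[0,0,0]],[[0.0015,0,0.025],[0,0,0]],[[0.0015,0,0.038],[0,0,0]],[[0.0015,0,0.05],[0,0,0]],[[0.0015,0,0.062],[0,0,0]],[[0.0015,0,0.074],[0,0,0]],[[0.0015,0,0.084],[0,0,0]],[[0.0015,0,0.092],[0,0,0]],[[0.0015,0,0.092],[0,0,0]],[[0.0015,0,0.092],[0,0,0]]]'; python3 -m creep '[[[0,0,0],[0,0,0]],[[0,0,0],[0,0,0]],[[0,0,0],[0,0,0]],[[0,0,0],[0,0,0]],[[0,0,0],[0,0,0]],[[0,0,0],[0,0,0]],[[0,0,0],[0,0,0]],[[0,0,0],[0,0,0]],[[0,0,0],[0,0,0]],[[0,0,0],[0,0,0]]]' 0.03 60
```

```text
time_s: 3.8
tool_pos: [0.6123, -0.156, 0.1974]
tool_rot: [[0.943, 0.333, -0.001], [0.333, -0.943, 0.0], [-0.001, -0.001, -1.0]]
ft_force: [0.3, 0.1, 0.1]
gripper_width: 1.004
grasp_force: 0.0
time_s: 4.63
tool_pos: [0.6129, -0.1562, 0.1992]
tool_rot: [[0.943, 0.333, 0.002], [0.333, -0.943, -0.001], [0.002, 0.001, -1.0]]
ft_force: [0.6, 0.8, 4.9]
gripper_width: 0.526
grasp_force: 61.3
```

```bash
python3 -m creep '[[[0,0,-0.004],[0,0,0]],[[0,0,-0.008],[0,0,0]],[[0,0,-0.012],[0,0,0]],[[0,0,-0.016],[0,0,0]],[[0,0,-0.019],[0,0,0]],[[0,0,-0.019],[0,0,0]],[[0,0,-0.019],[0,0,0]],[[0,0,-0.019],[0,0,0]],[[0,0,-0.019],[0,0,0]],[[0,0,-0.019],[0,0,0]]]'; python3 - <<'E'
from h import *
cs=[capture(n) for n in("scene",)]
cv2.imwrite('pics/d.png',cv2.resize(cs[0]['image'][240:400,200:330,::-1],None,fx=3.5,fy=3.5))
E
```

```text
time_s: 5.47
tool_pos: [0.6123, -0.156, 0.2167]
tool_rot: [[0.943, 0.333, -0.001], [0.333, -0.943, 0.0], [-0.001, -0.0, -1.0]]
ft_force: [0.1, 0.2, -1.1]
gripper_width: 0.527
grasp_force: 61.2
```

View pics/d.png

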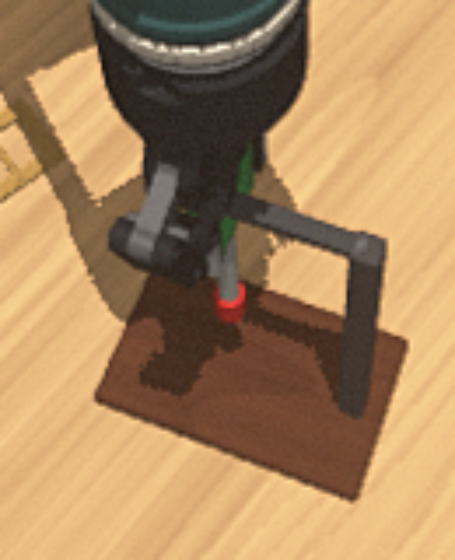

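The picture shows the loop lifted, with the red tip at (230,302), clear of its earlier height and hanging straight. I'll draw it out along -x now.

```bash
python3 -m creep '[[[-0.008,0,0],[0,0,0]],[[-0.018,0,0],[0,0,0]],[[-0.028,0,0],[0,0,0]],[[-0.038,0,0],[0,0,0]],[[-0.048,0,0],[0,0,0]],[[-0.058,0,0],[0,0,0]],[[-0.068,0,0],[0,0,0]],[[-0.075,0,0],[0,0,0]],[[-0.075,0,0],[0,0,0]],[[-0.075,0,0],[0,0,0]]]'; python3 -m creep '[[[0,0,-0.01],[0,0,0]],[[0,0,-0.02],[0,0,0]],[[0,0,-0.03],[0,0,0]],[[0,0,-0.04],[0,0,0]],[[0,0,-0.05],[0,0,0]],[[0,0,-0.06],[0,0,0]],[[0,0,-0.07],[0,0,0]],[[0,0,-0.07],[0,0,0]],[[0,0,-0.07],[0,0,0]],[[0,0,-0.07],[0,0,0]]]'; python3 - <<'E'
from h import *
cs=[capture(n) for n in("scene","top")]
s=state();p,R=np.array(s['tool_pos']),np.array(s['tool_rot'])
for c in cs:
    for o in('wand','wand_tip'):
        for d in cut_out(o,c)[:2]:
            ys,xs=np.where(d['mask']);print(o,round(d['p'],2),d['point'],xs.min(),xs.max(),ys.min(),ys.max())
im=cs[0]['image'].astype(int);m=(im[:,:,0]>150)&(im[:,:,1]<70)&(im[:,:,2]<70);ys,xs=np.where(m);print('red',xs.mean(),ys.mean(),xs.min(),xs.max(),ys.min(),ys.max())
print('tip proj',[ (lambda v:v[:2]/v[2])(P(cs[0])@np.r_[p-[0,0,h],1]) for h in (.104,.126)])
print('to navy',R.T@(np.array([.5842,.1884,.286])-p),s['joint_pos'])
cv2.imwrite('pics/e.png',np.hstack([cv2.resize(cs[0]['image'][140:400,190:410,::-1],(400,473)),cv2.resize(cs[1]['image'][90:300,200:400,::-1],(400,473))]))
E
```

```text
time_s: 6.35
tool_pos: [0.5415, -0.1812, 0.2173]
tool_rot: [[0.943, 0.333, 0.001], [0.333, -0.943, -0.0], [0.001, 0.0, -1.0]]
ft_force: [-0.1, -0.2, -0.9]
gripper_width: 0.53
grasp_force: 61.3
time_s: 7.18
tool_pos: [0.5416, -0.181, 0.2866]
tool_rot: [[0.943, 0.333, -0.001], [0.333, -0.943, 0.0], [-0.001, -0.0, -1.0]]
ft_force: [-0.1, 0.0, -0.8]
gripper_width: 0.53
grasp_force: 61.3
wand 0.67 [216.6, 265.7] 209 226 234 300
wand_tip 0.71 [214.3, 260.5] 208 227 234 300
wand 0.38 [205.3, 174.4] 190 221 158 189
red 221.55 292.75 217 224 288 295
tip proj [array([219.74469993, 290.01009619]), array([221.43578124, 296.03592982])]
to navy [ 1.63415730e-01 -3.33923173e-01  1.31008738e-04] [-4.21750676e-01  1.31283981e-01  1.25187353e+00 -6.42313311e-05
  1.76036655e+00  8.09331685e-01]
```

View pics/e.png

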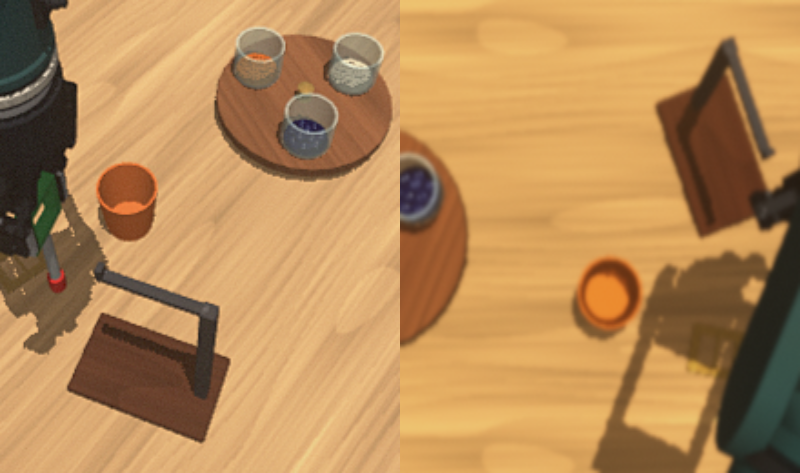

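The picture shows the wand hanging straight in the gripper with its tip at (57,282). The cup and pots are undisturbed, with the navy pot at (308,125). Next I go over the navy pot.

```bash
python3 -m creep '[[[0.008,-0.016,0],[0,0,0]],[[0.02,-0.041,0],[0,0,0]],[[0.033,-0.067,0],[0,0,0]],[[0.046,-0.094,0],[0,0,0]],[[0.059,-0.121,0],[0,0,0]],[[0.072,-0.147,0],[0,0,0]],[[0.085,-0.174,0],[0,0,0]],[[0.098,-0.2,0],[0,0,0]],[[0.111,-0.227,0],[0,0,0]],[[0.124,-0.253,0],[0,0,0]]]';python3 -m creep '[[[0.012,-0.025,0],[0,0,0]],[[0.022,-0.045,0],[0,0,0]],[[0.03,-0.062,0],[0,0,0]],[[0.035,-0.073,0],[0,0,0]],[[0.039,-0.081,0],[0,0,0]],[[0.039,-0.081,0],[0,0,0]],[[0.039,-0.081,0],[0,0,0]],[[0.039,-0.081,0],[0,0,0]],[[0.039,-0.081,0],[0,0,0]],[[0.039,-0.081,0],[0,0,0]]]'; python3 - <<'E'
from h import *
cs=[capture(n) for n in("scene","top")]
s=state();p,R=np.array(s['tool_pos']),np.array(s['tool_rot'])
im=cs[0]['image'].astype(int);m=(im[:,:,0]>150)&(im[:,:,1]<70)&(im[:,:,2]<70);ys,xs=np.where(m);print('red',xs.mean(),ys.mean(),xs.min(),xs.max(),ys.min(),ys.max())
print('tip proj',[ (lambda v:v[:2]/v[2])(P(cs[0])@np.r_[p-[0,0,h],1]) for h in (.106,.128)])
print('to navy',R.T@(np.array([.5842,.1884,.183])-p),s['joint_pos'])
cv2.imwrite('pics/f.png',np.hstack([cv2.resize(cs[0]['image'][120:250,290:420,::-1],(400,400)),cv2.resize(cs[1]['image'][130:260,120:250,::-1],(400,400))]))
E
```

```text
time_s: 8.32
tool_pos: [0.5742, 0.1004, 0.2869]
tool_rot: [[0.943, 0.333, -0.0], [0.333, -0.943, -0.0], [-0.0, 0.0, -1.0]]
ft_force: [0.3, -0.4, -1.0]
gripper_width: 0.532
grasp_force: 61.4
time_s: 9.15
tool_pos: [0.5842, 0.1872, 0.2872]
tool_rot: [[0.943, 0.332, 0.0], [0.332, -0.943, -0.0], [0.0, 0.0, -1.0]]
ft_force: [0.1, 0.6, 0.4]
gripper_width: 0.53
grasp_force: 61.5
red 369.22222222222223 174.22222222222223 366 371 172 175
tip proj [array([367.35517318, 172.0562804 ]), array([365.58911317, 179.47537934])]
to navy [ 0.00032172 -0.00088589  0.10416809] [ 2.18240489e-01  2.26878125e-01  1.13887285e+00 -1.82727884e-04
  1.77562156e+00  1.45033672e+00]
```

View pics/f.png

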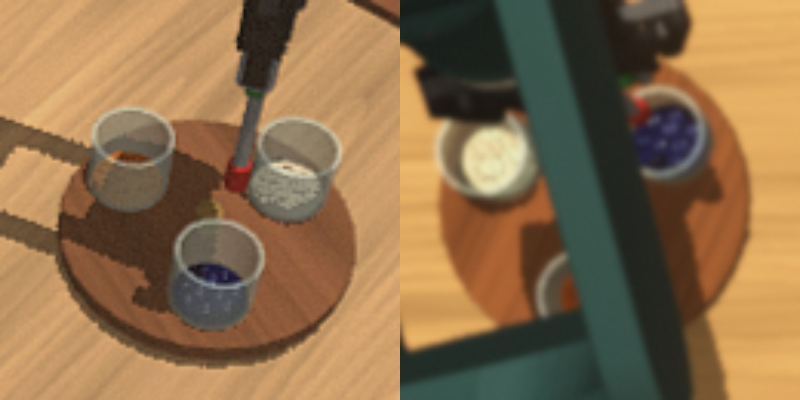

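The left half shows the red tip above the turntable, its bottom at (238,188). The right half shows it over the navy pot's rim at (638,112). I'll lower it to just above the rim and measure again.

```bash
python3 -m creep '[[[0,-0.001,0.008],[0,0,0]],[[0,-0.001,0.018],[0,0,0]],[[0,-0.001,0.028],[0,0,0]],[[0,-0.001,0.038],[0,0,0]],[[0,-0.001,0.048],[0,0,0]],[[0,-0.001,0.056],[0,0,0]],[[0,-0.001,0.06],[0,0,0]],[[0,-0.001,0.06],[0,0,0]],[[0,-0.001,0.06],[0,0,0]],[[0,-0.001,0.06],[0,0,0]]]'; python3 - <<'E'
from h import *
c=capture("scene")
s=state();p,R=np.array(s['tool_pos']),np.array(s['tool_rot'])
im=c['image'].astype(int);m=(im[:,:,0]>110)&(im[:,:,1]<60)&(im[:,:,2]<60);m[:, :350]=0;m[:,385:]=0;ys,xs=np.where(m);print('red',xs.mean(),ys.mean(),xs.min(),xs.max(),ys.min(),ys.max())
zt=p[2]-.128
print('tip proj',[ (lambda v:v[:2]/v[2])(P(c)@np.r_[p-[0,0,h],1]) for h in (.106,.117,.128)],'tip xy from red centre',onz(P(c),(xs.mean(),ys.mean()),zt+.011),zt)
print(R.T@(np.array([.5842,.1884,.183])-p))
cv2.imwrite('pics/g.png',cv2.resize(c['image'][140:240,310:410,::-1],(500,500)))
E
```

```text
time_s: 10.08
tool_pos: [0.5841, 0.1892, 0.2277]
tool_rot: [[0.943, 0.333, 0.001], [0.333, -0.943, 0.0], [0.001, 0.0, -1.0]]
ft_force: [-0.3, 0.1, -1.0]
gripper_width: 0.53
grasp_force: 61.5
red 363.55 195.0 361 366 192 199
tip proj [array([363.22446893, 190.83739174]), array([362.42356935, 194.18740099]), array([361.6387851 , 197.47000289])] tip xy from red centre [0.58722236 0.18885469] 0.099957789381274
[-0.00031613  0.00076596  0.04495758]
```

View pics/g.png

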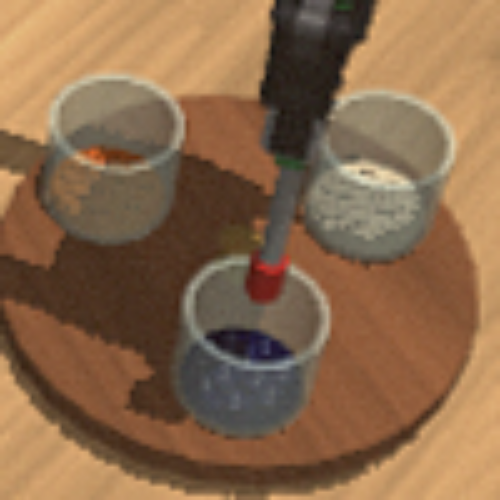

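The tip is at (263,300), about 14 mm over the rim, and lies close to the middle of the opening at (257,305). I'll lower it and hold for more than a second.

```bash
python3 -m creep '[[[-0.001,0,0.006],[0,0,0]],[[-0.001,0,0.012],[0,0,0]],[[-0.001,0,0.018],[0,0,0]],[[-0.001,0,0.024],[0,0,0]],[[-0.001,0,0.03],[0,0,0]],[[-0.001,0,0.036],[0,0,0]],[[-0.001,0,0.042],[0,0,0]],[[-0.001,0,0.046],[0,0,0]],[[-0.001,0,0.046],[0,0,0]],[[-0.001,0,0.046],[0,0,0]]]'; for i in 1 2; do python3 -m creep '[[[0,0,0],[0,0,0]],[[0,0,0],[0,0,0]],[[0,0,0],[0,0,0]],[[0,0,0],[0,0,0]],[[0,0,0],[0,0,0]],[[0,0,0],[0,0,0]],[[0,0,0],[0,0,0]],[[0,0,0],[0,0,0]],[[0,0,0],[0,0,0]],[[0,0,0],[0,0,0]]]'; done;  python3 - <<'E'
from h import *
c=capture("scene")
cv2.imwrite('pics/h.png',cv2.resize(c['image'][140:240,310:410,::-1],(500,500)))
E
```

```text
time_s: 10.97
tool_pos: [0.5827, 0.1888, 0.1806]
tool_rot: [[0.943, 0.333, -0.001], [0.333, -0.943, -0.0], [-0.001, -0.0, -1.0]]
ft_force: [-0.2, 0.4, -1.1]
gripper_width: 0.528
grasp_force: 61.4
time_s: 11.8
tool_pos: [0.5828, 0.1888, 0.181]
tool_rot: [[0.943, 0.333, -0.0], [0.333, -0.943, -0.0], [-0.0, 0.0, -1.0]]
ft_force: [-0.2, 0.6, -1.2]
gripper_width: 0.527
grasp_force: 61.4
time_s: 12.63
tool_pos: [0.5828, 0.1888, 0.181]
tool_rot: [[0.943, 0.333, -0.0], [0.333, -0.943, -0.0], [-0.0, 0.0, -1.0]]
ft_force: [-0.7, -0.2, -0.1]
gripper_width: 0.527
grasp_force: 61.4
```

View pics/h.png

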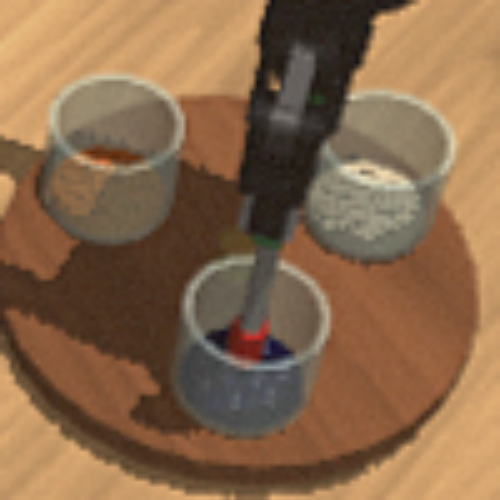

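The tip is inside the navy pot at (247,355), just over the buttons, without contact force. I'll raise it and return.

```bash
python3 -m creep '[[[0,0,-0.008],[0,0,0]],[[0,0,-0.018],[0,0,0]],[[0,0,-0.03],[0,0,0]],[[0,0,-0.042],[0,0,0]],[[0,0,-0.054],[0,0,0]],[[0,0,-0.066],[0,0,0]],[[0,0,-0.078],[0,0,0]],[[0,0,-0.09],[0,0,0]],[[0,0,-0.1],[0,0,0]],[[0,0,-0.106],[0,0,0]]]'; python3 -m creep '[[[-0.006,0.012,0],[0,0,0]],[[-0.018,0.038,0],[0,0,0]],[[-0.03,0.064,0],[0,0,0]],[[-0.043,0.09,0],[0,0,0]],[[-0.056,0.116,0],[0,0,0]],[[-0.069,0.142,0],[0,0,0]],[[-0.082,0.168,0],[0,0,0]],[[-0.094,0.194,0],[0,0,0]],[[-0.107,0.22,0],[0,0,0]],[[-0.119,0.246,0],[0,0,0]]]'; python3 -m creep '[[[-0.012,0.025,0],[0,0,0]],[[-0.022,0.046,0],[0,0,0]],[[-0.031,0.064,0],[0,0,0]],[[-0.038,0.078,0],[0,0,0]],[[-0.043,0.089,0],[0,0,0]],[[-0.043,0.089,0],[0,0,0]],[[-0.043,0.089,0],[0,0,0]],[[-0.043,0.089,0],[0,0,0]],[[-0.043,0.089,0],[0,0,0]],[[-0.043,0.089,0],[0,0,0]]]'; python3 - <<'E'
from h import *
s=state();p,R=np.array(s['tool_pos']),np.array(s['tool_rot'])
print(R.T@(np.array([.5415,-.181,.217])-p), R.T@(np.array([.6145,-.1554,.217])-p))
c=capture("scene")
im=c['image'].astype(int);m=(im[:,:,0]>150)&(im[:,:,1]<70)&(im[:,:,2]<70);ys,xs=np.where(m);print('red',xs.mean(),ys.mean(),xs.min(),xs.max(),ys.min(),ys.max())
E
```

```text
time_s: 13.52
tool_pos: [0.5832, 0.1889, 0.2892]
tool_rot: [[0.943, 0.333, 0.002], [0.333, -0.943, 0.0], [0.003, 0.0, -1.0]]
ft_force: [0.5, 1.5, -1.5]
gripper_width: 0.533
grasp_force: 61.4
time_s: 14.35
tool_pos: [0.5513, -0.085, 0.2861]
tool_rot: [[0.943, 0.333, -0.002], [0.333, -0.943, -0.0], [-0.002, -0.0, -1.0]]
ft_force: [0.4, 0.4, -0.1]
gripper_width: 0.528
grasp_force: 61.5
time_s: 15.18
tool_pos: [0.5419, -0.1801, 0.2871]
tool_rot: [[0.942, 0.335, 0.0], [0.335, -0.942, 0.0], [0.0, 0.0, -1.0]]
ft_force: [-0.0, 0.8, -0.6]
gripper_width: 0.526
grasp_force: 61.5
[-0.00068933  0.00076366  0.0701302 ] [0.07666869 0.00107417 0.07014384]
red 222.28571428571428 292.2857142857143 218 225 288 295
```

```bash
python3 -m creep '[[[-0.001,0.001,0.01],[0,0,0]],[[-0.001,0.001,0.02],[0,0,0]],[[-0.001,0.001,0.03],[0,0,0]],[[-0.001,0.001,0.04],[0,0,0]],[[-0.001,0.001,0.05],[0,0,0]],[[-0.001,0.001,0.06],[0,0,0]],[[-0.001,0.001,0.067],[0,0,0]],[[-0.001,0.001,0.07],[0,0,0]],[[-0.001,0.001,0.07],[0,0,0]],[[-0.001,0.001,0.07],[0,0,0]]]'; python3 -m creep '[[[0.006,0,0],[0,0,0]],[[0.014,0,0],[0,0,0]],[[0.023,0,0],[0,0,0]],[[0.032,0,0],[0,0,0]],[[0.041,0,0],[0,0,0]],[[0.05,0,0],[0,0,0]],[[0.059,0,0],[0,0,0]],[[0.068,0,0],[0,0,0]],[[0.077,0,0],[0,0,0]],[[0.077,0,0],[0,0,0]]]'; python3 - <<'E'
from h import *
s=state();p,R=np.array(s['tool_pos']),np.array(s['tool_rot'])
print(R.T@(np.array([.6145,-.1554,.1985])-p))
c=capture("scene");cv2.imwrite('pics/i.png',cv2.resize(c['image'][240:400,200:330,::-1],None,fx=3.5,fy=3.5))
E
```

```text
time_s: 16.07
tool_pos: [0.5412, -0.1824, 0.2172]
tool_rot: [[0.943, 0.333, 0.0], [0.333, -0.943, -0.0], [0.0, 0.0, -1.0]]
ft_force: [-0.5, -0.4, -0.7]
gripper_width: 0.528
grasp_force: 61.5
time_s: 16.9
tool_pos: [0.6152, -0.1558, 0.2165]
tool_rot: [[0.942, 0.334, 0.0], [0.334, -0.942, 0.0], [0.001, -0.0, -1.0]]
ft_force: [-0.2, -0.1, -1.3]
gripper_width: 0.531
grasp_force: 61.5
[-0.00056557 -0.00061551  0.01804754]
```

View pics/i.png

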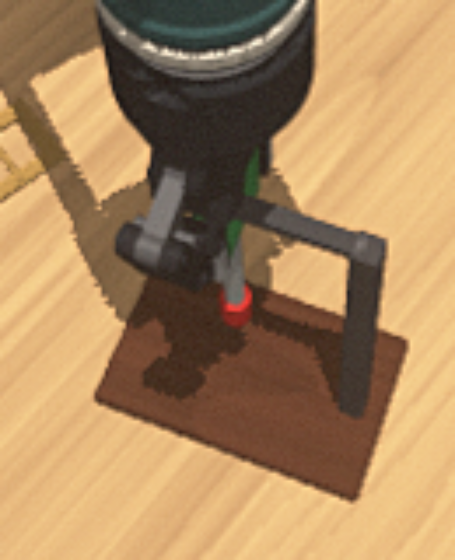

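The picture shows the loop around the prong again, with the tip at (236,305), as it was just after the first lift. I'll lower it onto the prong.

```bash
python3 -m creep '[[[0,0,0.004],[0,0,0]],[[0,0,0.008],[0,0,0]],[[0,0,0.011],[0,0,0]],[[0,0,0.013],[0,0,0]],[[0,0,0.015],[0,0,0]],[[0,0,0.016],[0,0,0]],[[0,0,0.017],[0,0,0]],[[0,0,0.0175],[0,0,0]],[[0,0,0.0175],[0,0,0]],[[0,0,0.0175],[0,0,0]]]'
```

```text
time_s: 17.78
tool_pos: [0.6137, -0.1567, 0.1997]
tool_rot: [[0.943, 0.333, 0.0], [0.333, -0.943, -0.0], [0.0, 0.0, -1.0]]
ft_force: [-0.7, -0.3, -0.4]
gripper_width: 0.529
grasp_force: 61.5
```

```bash
python3 -m creep '[[[0,0,0.0005],[0,0,0]],[[0,0,0.001],[0,0,0]],[[0,0,0.001],[0,0,0]],[[0,0,0.0015],[0,0,0]],[[0,0,0.0015],[0,0,0]],[[0,0,0.0015],[0,0,0]],[[0,0,0.0015],[0,0,0]],[[0,0,0.0015],[0,0,0]],[[0,0,0.0015],[0,0,0]],[[0,0,0.0015],[0,0,0]]]'
```

```text
time_s: 18.62
tool_pos: [0.6139, -0.1567, 0.1992]
tool_rot: [[0.943, 0.333, 0.001], [0.333, -0.943, -0.001], [0.001, 0.001, -1.0]]
ft_force: [-2.3, 0.9, 5.2]
gripper_width: 0.535
grasp_force: 61.8
```

Contact with the prong (5 N). Open gently with a partial opening first, then fully.

```bash
python3 -m creep '[[[0,0,-0.001],[0,0,0]],[[0,0,-0.001],[0,0,0]],[[0,0,-0.001],[0,0,0]],[[0,0,-0.001],[0,0,0]],[[0,0,-0.001],[0,0,0]],[[0,0,-0.001],[0,0,0]],[[0,0,-0.001],[0,0,0]],[[0,0,-0.001],[0,0,0]],[[0,0,-0.001],[0,0,0]],[[0,0,-0.001],[0,0,0]]]' 0.0854; python3 -m creep '[[[0,0,-0.006],[0,0,0]],[[0,0,-0.014],[0,0,0]],[[0,0,-0.024],[0,0,0]],[[0,0,-0.036],[0,0,0]],[[0,0,-0.05],[0,0,0]],[[0,0,-0.065],[0,0,0]],[[0,0,-0.08],[0,0,0]],[[0,0,-0.09],[0,0,0]],[[0,0,-0.1],[0,0,0]],[[0,0,-0.1],[0,0,0]]]';python3 -m creep '[[[-0.01,0,0],[0,0,0]],[[-0.03,0,0],[0,0,0]],[[-0.05,0,0],[0,0,0]],[[-0.08,0,0],[0,0,0]],[[-0.11,0,0],[0,0,0]],[[-0.14,0,0],[0,0,0]],[[-0.17,0,0],[0,0,0]],[[-0.2,0,0],[0,0,0]],[[-0.2,0,0],[0,0,0]],[[-0.2,0,0],[0,0,0]]]'; python3 - <<'E'
from h import *
cs=[capture(n) for n in("scene","top")]
cv2.imwrite('pics/j.png',np.hstack([cv2.resize(cs[0]['image'][140:400,190:410,::-1],(400,473)),cv2.resize(cs[1]['image'][90:300,200:400,::-1],(400,473))]))
E
```

```text
time_s: 19.45
tool_pos: [0.6137, -0.1567, 0.199]
tool_rot: [[0.943, 0.333, 0.0], [0.333, -0.943, -0.0], [0.0, 0.0, -1.0]]
ft_force: [-0.8, 0.5, 0.5]
gripper_width: 0.996
grasp_force: 0.0
time_s: 20.28
tool_pos: [0.6144, -0.1569, 0.3027]
tool_rot: [[0.943, 0.333, 0.005], [0.333, -0.943, -0.002], [0.004, 0.004, -1.0]]
ft_force: [-0.1, -0.5, 0.7]
gripper_width: 0.994
grasp_force: 0.0
time_s: 21.12
tool_pos: [0.4235, -0.2235, 0.2983]
tool_rot: [[0.944, 0.331, -0.001], [0.331, -0.944, 0.001], [-0.0, -0.001, -1.0]]
ft_force: [-0.5, 0.5, 0.3]
gripper_width: 1.001
grasp_force: 0.0
```

View pics/j.png

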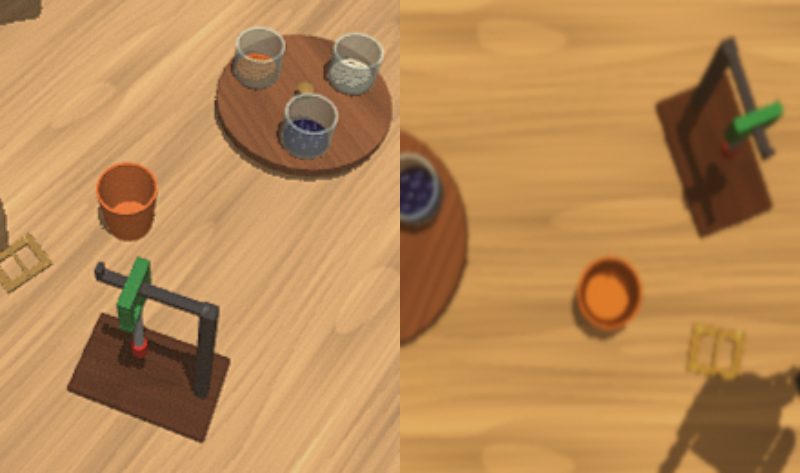

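The wand hangs upright on the prong at (135,290), with everything else undisturbed and the gripper clear. I'll wait a moment for it to settle, then hand in.

```bash
for i in 1 2; do python3 -m creep '[[[0,0,0],[0,0,0]],[[0,0,0],[0,0,0]],[[0,0,0],[0,0,0]],[[0,0,0],[0,0,0]],[[0,0,0],[0,0,0]],[[0,0,0],[0,0,0]],[[0,0,0],[0,0,0]],[[0,0,0],[0,0,0]],[[0,0,0],[0,0,0]],[[0,0,0],[0,0,0]]]'; done | grep time; python3 -c "
from cell import *
print(job_done())"
```

```text
time_s: 22.05
time_s: 22.88
the job is handed in; nothing more can be done
None
```

I held the wand's tip just above the navy buttons for over 1.5 s with no contact force, hung the wand back on its hook by the loop and released it, and handed the job in at about 23 s; the last pictures show the pots, cup and buckle where they were.

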